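# Undo the last clamp of the pressure canner

### The job

The pressure canner on the hob has cooled and all its clamps are undone but one: back off that last wing nut until its hinged bolt comes freely out of the slotted lug of the lid, but do not run the nut off the end of its bolt; then swing the bolt out and let it hang down like the others. The lug is soft cast aluminium with a raised lip that holds the nut in, so feel that the bolt is free and never drag the nut hard against it; leave the lid seated as it is, do not press on it, and do not disturb anything else.

Things in the scene. Friction and masses are not known exactly. Their poses are not given: they have to be found in the camera images.
- canner: Cast aluminium pressure canner, too heavy to shift: round pot 250 mm across, top rim 188 mm above its base, red-brown side grips, six hinged clamp bolts 60 degrees apart. Origin: centre of its underside, z up. The bolt still done up stands on its -x side, 150 mm from the centre; the other five already hang down, no farther than 235 mm from the centre.
- hinge_pin (a point): Middle of the hinge pin of the bolt that is still done up, 150 mm out along the canner's -x and 120 mm above its base; same axes as the canner. The pin lies along its y; the bolt swings outward, to the canner's -x side. Bolt: 8 mm steel rod that ends 112 mm from the pin.
- bolt (a joint): Swing of that bolt about its pin (rad): 0 upright in its lug, growing as it swings outward and down; 1.57 level; 2.6 at the stop, where the other five hang. Let go upright the bolt stays; leaning well out (beyond about 0.3) it falls outward by itself. The nut has passed the lug's lip at about 0.35; while it catches, it binds short of 0.3, and forcing it wedges the nut on the lip.
- nut: Red-brown bakelite wing nut on that bolt. Origin: centre of the underside of its steel flange (20 mm across, 4 mm thick), 80 mm from the hinge pin when just done up. z: along the bolt, away from the hinge; x: along the wings. Hub 17 mm across up to 16 mm above the origin. Above it the wings, a flat bar 10 mm thick and 50 mm long, up to 34 mm (24 mm in the middle 14 mm).
- wings (a point): Centre of the wings' gripping part, 25 mm above the nut's origin on the bolt's axis; axes as the nut's. Right-hand thread, stiff (about 0.15 N m): anticlockwise seen from above loosens, 8 mm climb a turn. It starts between firmly done up and a quarter turn slack. How far beyond the lip's height it must climb before the bolt swings free has to be felt; 8 mm above its seat it runs off the bolt.
- lid: Loose cast aluminium lid, 270 mm across, about 1.3 kg, located in the pot's mouth with 2 mm of play. Origin: centre of its underside, level with the pot's rim, axes as the canner's. Flat edge 12 mm thick, a low dome to 31 mm; carrying handle, gauge and vent within 75 mm of the centre and up to 70 mm high. Six slotted lugs 60 degrees apart at its edge.
- seat (a point): On the lid: middle of the nut's seat on the slotted lug, 150 mm out along the lid's -x and 12 mm above its origin; axes as the lid's. The lug is a fork open outward (-x) with a 12 mm slot, ending 19.5 mm out from this point; a lip 4 mm high and 8 mm wide runs along the outer end of each tine.
- jar_tomato: Red preserving jar, 76 mm across, 125 mm high; origin at the centre of its underside. Leave alone.
- jar_beans: Green preserving jar, 76 mm across, 125 mm high; origin at the centre of its underside. Leave alone.
- jar_peach: Orange preserving jar, 84 mm across, 100 mm high; origin at the centre of its underside. Leave alone.
- weight: The canner's pressure weight, a steel piece 38 mm across and 36 mm high; origin at the centre of its underside. Leave alone.
- flask: Red drinking flask, 68 mm across, 170 mm high; origin at the centre of its underside. Leave alone.
- mug: White mug, 84 mm across, 92 mm high; origin at the centre of its underside. Leave alone.
- spoon: Wooden spoon lying flat; origin at its middle, on the worktop. Leave alone.

How it is judged:
By the outcome, as a careful person would: the job done as asked, in the order asked, and still so for the second after the job is handed in, with the robot touching nothing.
It also fails if it takes over 72 s, if anything falls off the work surface, if the arm or the gripper's body presses on something with over 40 N, if the wrist force passes 120 N, or if a joint passes its speed limit or range.

### The arm

A 6-joint arm with a two-finger parallel gripper is mounted at the origin on the work surface. World frame = base frame: x ahead of the robot, y to its left, z up, the work surface at z = 0. Lengths are in mm, angles in rad, forces in N, time in s.
With the tool pointing down it reaches from about 350 to 775 mm from the base axis. Payload 7.3 kg.
Tool frame: the origin (TCP) lies on the front face of the gripper's body, between the roots of the fingers; the fingertips stand 66 mm ahead of it and the grasp point (between the pads) lies 47 mm ahead of it (bot.tcp_to_grasp is the z of the grasp point in the tool frame, in mm); z points along the fingers, y is the direction in which the jaws open and shut (so a half turn about z gives the same grasp; the last joint's range is limited). The gripper opens to 92 mm and grips with 3 to 60 N. Pads are 19 mm wide; open, the fingers measure 130 mm over their backs; the gripper's body (75 mm by 190 mm) begins 47 mm behind the grasp point.
Start: joints at [1.121, 0.342, 1.524, -0, 1.275, -0.146], TCP at [157.035, 500.977, 292.241] pointing down, gripper open.
Joint ranges: [-2.53, 2.53], [-0.77, 2.02], [0.04, 2.7], [-1, 4.14], [0.28, 2.66], [-3.11, 3.11]. Speed limits (rad/s): [2.57, 2.57, 3.14, 3.14, 3.14, 3.14].

### API

Orientations are given as [roll, pitch, yaw] about the fixed x, y, z axes, in that order (R = Rz(yaw) Ry(pitch) Rx(roll)).
In Python, from plant import bot gives the robot as it stands.
- The arm moves only by the tool carry_out, never from a script. Its argument "deltas" is a list that holds one entry, the list of rows, each a list of 4 numbers: the shift along the tool's x, y, z in mm, then the turn about the tool's z in units of 5 degrees (1.0 is 5 degrees). A call has 1 to 20 rows; each row is the pose to reach, as a shift and turn from the pose commanded when the call began, along the tool's axes at that moment; what a row does not reach only later rows make up. A row lasts 1/10 s, in which the tool goes at most 50 mm and 8.59 degrees, less where a joint would pass 70% of its speed; a pose out of reach is approached as far as the arm can. A call with a gripper value outside its range is refused whole. "fingers" is the finger opening in mm, from 0 to 91.8, set as the call begins (left out, the last holds). The fingers move at their own pace and stop on an object; the grip force is fixed at half the most. Time passes only in rows, so rows that repeat a pose let the fingers close. It gives the time, the measured TCP pose, the force and the opening at its end, in the units of the state.
- bot.get_obs(): the state, without advancing time (a new reading comes with each control period).
- bot.capture(name): name is "scene" or "side" or "wrist"; returns (picture, depth): 384x512x3 uint8, blue, green, red; 384x512 float32, mm along the optical axis (not along the pixel's ray), 0 where there is no reading.
- bot.camera_model(name): a dict with "K" (3x3 intrinsics, pixels), "camera_from_world" (4x4, takes a point from world to camera coordinates). Camera axes: x right, y down, z forward; pixel columns grow to the right and rows downward; lengths in mm; the calibration is good to about 2 mm. The wrist camera is an equidistant fisheye: a pixel r from the principal point sees the ray r / f radians off the axis. A picture is of the moment at which its call begins: read the wrist's pose just before it. camera_model takes no time and is no camera call; for the wrist camera it gives the pose at the moment of the call.
- bot.close_job(): hands the job in, once; it reports no verdict.
The state is a dict: "time": time; "joint_positions": joint angles; "dq": joint speeds; "tau": joint torques, N m; "tool_pos": TCP position; "tcp_rot": TCP orientation; "contact_force": force on the tool from outside, world axes, zero at the start; "moment": the same for the moment, N m; "grip_width": finger opening in mm.
Only numpy, scipy, OpenCV 4.12 (cv2) and the standard library are available. Lean on these libraries where they do the work, as an engineer would, in place of code of your own. Each camera call takes 0.05 s, during which the arm holds its last target. There are 200 camera calls.

## Working session

There is one attempt and no reset: what is moved stays moved. The work goes in short steps, Python scripts to look and compute and a tool call to move; the robot and the scene stay as the last step left them, time stands still between calls to the robot, and variables do not carry over. Pictures are saved under pics/ and viewed, about 8 in all and at most 12, crops included, and the job is handed in when it is done.

Besides the shell and the picture viewer there is one more tool, called after "Request:" by a JSON object that holds its "api" and its "payload". carry_out: Moves the arm, as the interface text tells. Its arguments: {"type":"object","properties":{"deltas":{"type":"array","items":{"type":"array","items":{"type":"array","items":{"type":"number"}}}},"fingers":{"type":"number"}},"required":["deltas"]}

```bash
mkdir -p pics; ls; python3 - <<'E'
from plant import bot
import cv2,numpy as np
print(bot.get_obs())
for n in("scene","side"):
    p,d=bot.capture(n); cv2.imwrite(f"pics/{n}.png",p); np.save(f"pics/{n}.npy",d)
    m=bot.camera_model(n); print(n,np.round(m["K"],1).tolist(),np.round(m["camera_from_world"],3).tolist())
a=cv2.imread("pics/scene.png");b=cv2.imread("pics/side.png")
cv2.imwrite("pics/both.png",np.vstack([a,b])[:, :])
E
```

```text
pics
{'time': 0.0, 'joint_positions': array([ 1.12099291e+00,  3.42746998e-01,  1.52501598e+00, -3.61407310e-05,
        1.27539163e+00, -1.46015216e-01]), 'dq': array([-0.0002684 , -0.0006899 , -0.00177995,  0.00107944,  0.00021988,
        0.00010973]), 'tau': array([-2.53816552e-04, -4.31237519e+01, -2.44215328e+01,  7.17201247e-02,
        5.59447089e-02, -7.49255651e-05]), 'tool_pos': array([156.90780479, 500.68447947, 291.53264541]), 'tcp_rot': array([-3.14004229e+00, -1.93068259e-04,  2.83781485e+00]), 'contact_force': array([0.34051637, 0.5760806 , 0.00815468]), 'moment': array([ 0.00639183, -0.00369162, -0.02973374]), 'grip_width': 91.82871706460227}
scene [[477.7, 0.0, 253.6], [0.0, 477.7, 192.6], [0.0, 0.0, 1.0]] [[-0.468, 0.884, 0.013, 231.89], [0.755, 0.408, -0.513, -317.885], [-0.458, -0.23, -0.858, 1814.05], [0.0, 0.0, 0.0, 1.0]]
side [[478.8, 0.0, 254.5], [0.0, 478.8, 191.9], [0.0, 0.0, 1.0]] [[0.89, -0.456, 0.006, -474.688], [-0.237, -0.475, -0.847, 258.48], [0.389, 0.753, -0.531, 1580.029], [0.0, 0.0, 0.0, 1.0]]
```

View pics/scene.png

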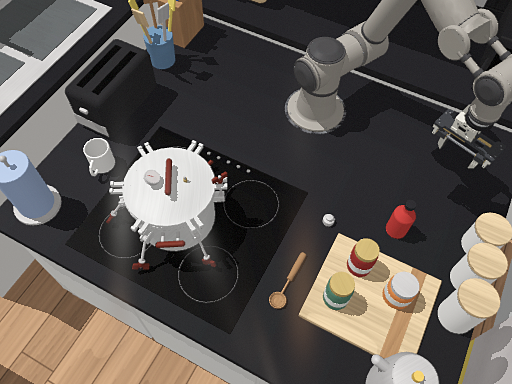

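View pics/side.png

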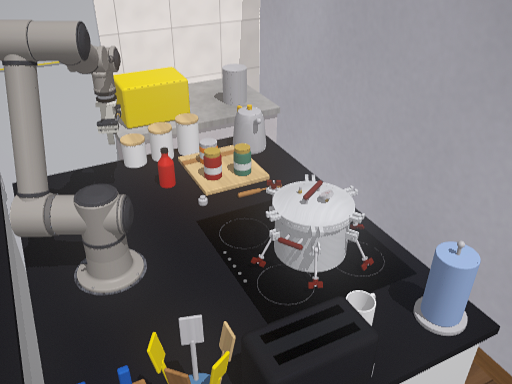

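The scene view shows the canner near (170,190), with the red-brown parts around it. I still need to find the nut that is done up, so I'll zoom in on both views.

```bash
python3 - <<'E'
import cv2,numpy as np
a=cv2.imread("pics/scene.png")[135:285,95:245];b=cv2.imread("pics/side.png")[165:300,240:390]
a=cv2.resize(a,(400,400),interpolation=2);b=cv2.resize(b,(400,360),interpolation=2)
b=np.vstack([b,np.zeros((40,400,3),np.uint8)])
cv2.imwrite("pics/z.png",np.hstack([a,b]))
E
```

```text
(no output)
```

View pics/z.png

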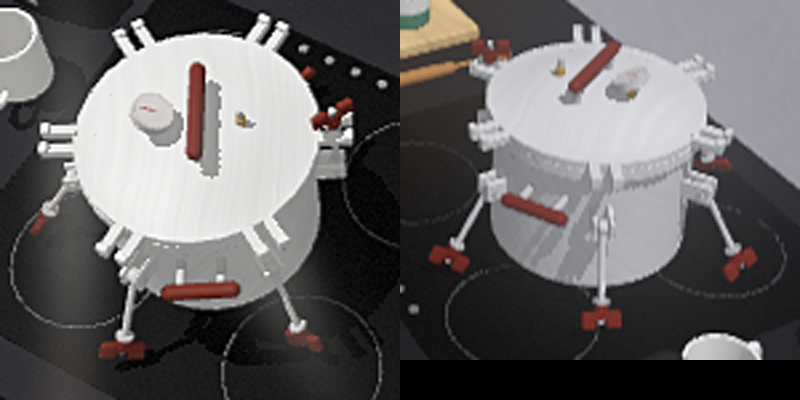

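In the scene view the done-up nut is near (220,177), and in the side view near (274,183). The other five hang. Next I'll measure with depth and colour.

```bash
cat > h.py <<'E'
import numpy as np,cv2
from plant import bot
def cloud(n,p,d):
    m=bot.camera_model(n);K=m["K"];T=np.linalg.inv(m["camera_from_world"])
    v,u=np.mgrid[:384,:512]
    P=np.stack([(u-K[0,2])/K[0,0]*d,(v-K[1,2])/K[1,1]*d,d],-1)
    return P@T[:3,:3].T+T[:3,3]
def red(p):
    h=cv2.cvtColor(p,cv2.COLOR_BGR2HSV)
    return ((h[...,0]<12)|(h[...,0]>170))&(h[...,1]>110)&(h[...,2]>40)
def circ(P):
    A=np.c_[2*P,np.ones(len(P))];s=np.linalg.lstsq(A,(P**2).sum(1),rcond=None)[0]
    return s[:2],np.sqrt(s[2]+s[:2]@s[:2])
E
python3 - <<'E'
from h import *
for n,c,l in(("scene",(220,177),(170,185)),("side",(274,183),(313,210))):
    p=cv2.imread(f"pics/{n}.png");d=np.load(f"pics/{n}.npy");W=cloud(n,p,d)
    ok=d>0
    r=red(p)&ok;k,lab,st,ce=cv2.connectedComponentsWithStats(r.astype(np.uint8))
    for i in range(1,k):
        if st[i,4]>8 and abs(ce[i]-l).max()<100:
            q=W[lab==i]; print(n,ce[i].round(1),st[i,4],np.median(q,0).round(1),q.min(0).round(),q.max(0).round())
    B=ok&(W[...,2]>194)&(W[...,2]<208)
    u=np.zeros_like(B);u[l[1]-75:l[1]+75,l[0]-75:l[0]+75]=1
    k,lab=cv2.connectedComponents((B&u).astype(np.uint8))
    Q=W[B&u][:,:2];ctr=np.median(Q,0)
    for it in range(4):
        rr=np.hypot(*(Q-ctr).T);print(n,"lid",ctr.round(1),len(Q),np.percentile(rr,[5,50,95]).round())
        # outer boundary per angle sector, median radius
        a=((np.arctan2(*(Q-ctr).T[::-1])+np.pi)/(2*np.pi)*72).astype(int)
        E=np.array([Q[a==i][np.argmax(rr[a==i])] for i in range(72) if (a==i).any()])
        e=np.hypot(*(E-ctr).T);E=E[abs(e-135)<10 if it else e<160]
        ctr,R=circ(E)
    print(ctr.round(1),R.round(1),len(E))
E
```

```text
scene [168.1 176.3] 188 [ 640.5 -200.9  255.3] [ 588. -234.  245.] [ 689. -169.  264.]
scene [210.  161.8] 20 [ 425.  -206.3   45.6] [ 391. -221.    4.] [ 433. -202.   54.]
scene [219.6 177.8] 86 [563.5 -77.7 230.1] [ 420. -180.    0.] [586. -67. 242.]
scene [109.  218.6] 23 [ 763.  -378.3   41.3] [ 747. -386.   33.] [ 773. -371.   52.]
scene [169.9 243.8] 163 [ 777.1 -121.9  145.5] [ 754. -208.    2.] [802. -88. 153.]
scene [211.5 262.8] 21 [740.2 -13.6  45.4] [732. -27.  36.] [744.  -5.  52.]
scene [140.6 265.7] 97 [ 845.5 -198.9   36.8] [ 826. -223.    2.] [ 864. -180.   52.]
scene lid [ 675.3 -195.2] 2875 [ 75. 123. 176.]
scene lid [ 651.  -201.7] 2875 [ 95. 123. 162.]
scene lid [ 640.  -207.5] 2875 [103. 124. 162.]
scene lid [ 639.6 -207.8] 2875 [103. 124. 163.]
[ 639.6 -207.8] 134.6 48
side [273.7 183. ] 70 [559.4 -84.7 231.1] [539. -99.   7.] [760. 216. 246.]
side [312.7 189.5] 88 [ 631.  -214.9  258.1] [ 585. -240.  249.] [ 684. -181.  264.]
side [289.9 243. ] 110 [ 501.1 -300.7  147.2] [ 478. -331.  140.] [ 527. -261.  156.]
side [258.1 261.3] 96 [ 436.7 -217.4   39.4] [ 413. -230.    4.] [ 468. -180.   56.]
side [366.7 263.3] 81 [ 743.  -385.1   39.4] [ 723. -396.    6.] [ 789. -365.   52.]
side [314.9 283.9] 100 [ 542.3 -390.9   39.2] [ 517. -401.    6.] [ 573. -371.   55.]
side lid [ 591.4 -267.1] 1068 [ 52. 114. 208.]
side lid [ 624.7 -222.1] 1068 [ 97. 125. 167.]
side lid [ 635.4 -212.5] 1068 [108. 129. 165.]
side lid [ 637.4 -210.1] 1068 [110. 131. 166.]
[ 637.  -209.9] 134.2 47
```

Request:
{"api": "carry_out", "payload": {"deltas": [[[-20, -15, -40, 0], [-50, -39, -80, 0], [-85, -66, -110, 0], [-120, -93, -110, 0], [-155, -120, -110, 0], [-190, -147, -110, 0], [-225, -174, -110, 0], [-260, -201, -110, 0], [-295, -228, -110, 0], [-330, -255, -110, 0], [-365, -282, -110, 0], [-400, -309, -110, 0], [-435, -336, -110, 0], [-470, -363, -110, 0], [-505, -390, -110, 0], [-535, -413, -110, 0], [-555, -428, -110, 0], [-560, -432, -110, 0], [-560, -432, -110, 0], [-560, -432, -110, 0]]], "fingers": 40}}

```text
time: 2.1
tool_pos: [561.7, -77.9, 402.2]
tcp_rot: [3.141, -0.001, 2.838]
contact_force: [0.4, -0.6, -0.8]
grip_width: 39.9
```

```bash
python3 - <<'E'
from h import *
o=bot.get_obs();print(o["time"],o["tool_pos"],o["tcp_rot"],o["joint_positions"].round(3),o["contact_force"])
m=bot.camera_model("wrist");p,d=bot.capture("wrist")
print({k:np.round(v,3).tolist() if not isinstance(v,str) else v for k,v in m.items()})
cv2.imwrite("pics/w1.png",p);np.save("pics/w1.npy",d)
np.savez("pics/w1m.npz",K=m["K"],T=m["camera_from_world"])
E
```

```text
2.1 [561.65955069 -77.85361407 402.16581459] [ 3.14115124e+00 -7.23260241e-04  2.83844808e+00] [-0.273  0.367  1.188  0.     1.587 -1.541] [ 0.41834787 -0.62982556 -0.77303026]
{'K': [[297.319, 0.0, 257.764], [0.0, 297.319, 190.923], [0.0, 0.0, 1.0]], 'camera_from_world': [[0.299, 0.954, -0.0, -93.529], [0.919, -0.288, 0.269, -602.702], [0.256, -0.08, -0.963, 345.886], [0.0, 0.0, 0.0, 1.0]]}
```

View pics/w1.png

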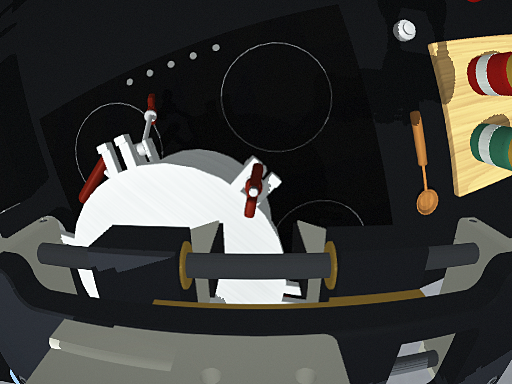

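The wrist view shows the nut at about (253,190). Its wings run from about (257,165) to (250,216).

```bash
cat >> h.py <<'E'
def rays(K,T,uv):
    uv=np.asarray(uv,float);q=(uv-[K[0,2],K[1,2]])/K[0,0];r=np.hypot(*q.T)+1e-9
    c=np.c_[q*(np.sin(r)/r)[:,None],np.cos(r)]
    return -T[:3,:3].T@T[:3,3], c@T[:3,:3]
def onplane(K,T,uv,z):
    o,w=rays(K,T,uv);return o+w*((z-o[2])/w[:,2])[:,None]
def ondepth(K,T,uv,dd):
    o,w=rays(K,T,uv);f=T[2,:3];return o+w*(dd/(w@f))[:,None]
E
cat > nut.py <<'E'
from h import *
def nut(p,d,K,T,near=None):
    r=red(p)&(d>0)
    v,u=np.nonzero(r);uv=np.c_[u,v];P=ondepth(K,T,uv,d[v,u])
    k=(P[:,2]>210)&(P[:,2]<250)&(np.hypot(*(P[:,:2]-[562,-79]).T)<60)
    P=P[k];z=np.percentile(P[:,2],[50,90,97]);Q=P[P[:,2]>z[0]-5]
    box=cv2.minAreaRect(Q[:,:2].astype(np.float32))
    c,w,V=None,*np.linalg.eigh(np.cov(Q[:,:2].T));a=np.arctan2(V[1,1],V[0,1])
    print("n",len(P),"z",z.round(1),"mean",Q.mean(0).round(1),"box",np.round(box[0],1),np.round(box[1],1),"axis deg",np.degrees(a).round(1))
    return P
E
python3 - <<'E'
from nut import *
p=cv2.imread("pics/w1.png");d=np.load("pics/w1.npy");m=np.load("pics/w1m.npz");K,T=m["K"],m["T"]
P=nut(p,d,K,T)
# steel/lug pixels near nut, and lid circle
v,u=np.nonzero((d>0));X=ondepth(K,T,np.c_[u,v],d[v,u])
k=(abs(X[:,2]-201)<4)&(v<215);Q=X[k][:,:2]
ctr=np.array([638.5,-209.])
print("lid z",np.median(X[k][:,2]))
# lid rim boundary via per-angle max radius, excluding lugs
for it in range(3):
    t=np.degrees(np.arctan2(*(Q-ctr).T[::-1])).round();rr=np.hypot(*(Q-ctr).T)
    E=np.array([Q[t==i][np.argmax(rr[t==i])] for i in np.unique(t)]);e=np.hypot(*(E-ctr).T)
    E2=E[abs(e-135)<5];print(ctr.round(1),len(E2));A=E2-ctr;
    cc=lambda c:np.hypot(*(E2-c).T)-135
    from scipy.optimize import least_squares
    ctr=least_squares(cc,ctr,loss="soft_l1").x
print(ctr, np.abs(cc(ctr)).mean())
big=E[(e>145)&(e<175)];tb=np.degrees(np.arctan2(*(big-ctr).T[::-1]));print("lug angles",np.sort(tb).round(0))
# light tines near nut: polar
L=X[(X[:,2]>195)&(X[:,2]<212)];s=L[:,:2]-ctr;ra=np.hypot(*s.T);th=np.degrees(np.arctan2(s[:,1],s[:,0]))
w=(ra>140)&(ra<175)&(abs(th-120)<15);print(np.histogram(th[w],bins=range(105,137)))
b=cv2.resize(p[140:240,200:300],(600,600),interpolation=cv2.INTER_CUBIC);cv2.imwrite("pics/w1c.png",b)
E
```

```text
n 508 z [237.9 239.3 239.7] mean [560.4 -81.6 238.2] box [561.3 -82.2] [ 9.5 49.4] axis deg 151.8
lid z 204.27300155741221
[ 638.5 -209. ] 88
[ 641.  -208.7] 84
[ 641.  -208.6] 85
[ 641.00260816 -208.6707534 ] 0.4694985922777435
lug angles [-177. -176. -175. -174. -173. -172. -171.  115.  116.  117.  118.  119.
  119.  124.  126.  127.  128.  129.  174.  175.  176.  177.  178.  179.
  180.]
(array([ 0,  0,  0,  0,  0,  0,  0,  0,  0,  1, 50, 81, 71, 53, 61,  5,  2,
        0,  0,  9, 43, 62, 91, 54,  8,  0,  0,  0,  0,  0,  0]), array([105, 106, 107, 108, 109, 110, 111, 112, 113, 114, 115, 116, 117,
       118, 119, 120, 121, 122, 123, 124, 125, 126, 127, 128, 129, 130,
       131, 132, 133, 134, 135, 136]))
```

View pics/w1c.png

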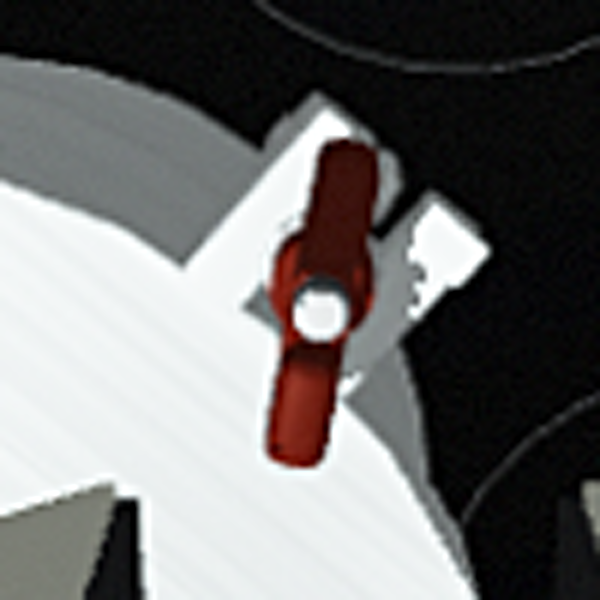

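Request:
{"api": "carry_out", "payload": {"deltas": [[[0, 0, 0, 1.5], [0, 0, 0, 3], [0, 0, 0, 4.5], [0, 0, 0, 6], [0, 0, 0, 7.5], [0, 0, 0, 9], [0, 0, 0, 10.5], [0, 0, 0, 12], [0, 0, 0, 13.5], [-0.8, -4.2, 0, 15], [-0.8, -4.2, 0, 16.5], [-0.8, -4.2, 0, 18], [-0.8, -4.2, 0, 19.5], [-0.8, -4.2, 0, 21], [-0.8, -4.2, 0, 22.5], [-0.8, -4.2, 0, 24], [-0.8, -4.2, 0, 25.5], [-0.8, -4.2, 0, 27], [-0.8, -4.2, 0, 28.5], [-0.8, -4.2, 0, 30]]]}}

```text
time: 4.15
tool_pos: [561.1, -81.6, 402.8]
tcp_rot: [3.142, -0.001, 0.216]
contact_force: [-0.1, 0.1, -0.1]
grip_width: 40.2
```

Request:
{"api": "carry_out", "payload": {"deltas": [[[0, 0, 0, 1.5], [0, 0, 0, 3], [0, 0, 0, 4.5], [0, 0, 0, 6], [0, 0, 0, 7.3], [0, 0, 0, 8.16], [0, 0, 0, 8.16], [0, 0, 0, 8.16]]]}}

```text
time: 4.95
tool_pos: [561.3, -82.1, 402.7]
tcp_rot: [-3.141, -0.001, -0.489]
contact_force: [0.0, 0.3, 0.3]
grip_width: 40.1
```

```bash
cat > look.py <<'E'
from nut import *
import sys
n=sys.argv[1]
o=bot.get_obs();print(o["time"],o["tool_pos"].round(2),np.degrees(o["tcp_rot"]).round(2),o["joint_positions"].round(3),o["contact_force"].round(2),o["moment"].round(3))
m=bot.camera_model("wrist");p,d=bot.capture("wrist")
cv2.imwrite(f"pics/{n}.png",p);np.savez(f"pics/{n}.npz",d=d,K=m["K"],T=m["camera_from_world"])
nut(p,d,m["K"],m["camera_from_world"])
E
python3 look.py w2
python3 - <<'E'
from h import *
m=np.load("pics/w2.npz");d,K,T=m["d"],m["K"],m["T"];v,u=np.nonzero(d>0);X=ondepth(K,T,np.c_[u,v],d[v,u])
ctr=np.array([641.,-208.6]);r=np.hypot(*(X[:,:2]-ctr).T);k=(r>100)&(r<130)&(X[:,2]>190)&(X[:,2]<215);print("edge z",np.percentile(X[k][:,2],[10,50,90]))
k=(X[:,2]<40)&(X[:,2]>-20);print("table z",np.percentile(X[k][:,2],[10,50,90]))
E
```

```text
4.95 [561.35 -82.15 402.68] [-1.7998e+02 -3.0000e-02 -2.8020e+01] [-0.28   0.367  1.187  0.     1.587  1.779] [0.04 0.28 0.26] [ 0.002  0.193 -0.001]
n 543 z [237.9 239.4 239.8] mean [563.5 -83.1 238.2] box [562.5 -82.8] [ 9.3 48.8] axis deg 151.6
edge z [204.31468928 205.57091814 208.89153978]
table z [-0.3023523   3.20580472  5.94718952]
```

Request:
{"api": "carry_out", "payload": {"deltas": [[[0.6, 0, 15, 0], [0.6, 0, 35, 0], [0.6, 0, 55, 0], [0.6, 0, 72, 0], [0.6, 0, 86, 0], [0.6, 0, 97, 0], [0.6, 0, 105, 0], [0.6, 0, 110, 0], [0.6, 0, 113, 0], [0.6, 0, 113.5, 0], [0.6, 0, 113.5, 0]]], "fingers": 26}}

```text
time: 6.1
tool_pos: [562.4, -83.3, 289.1]
tcp_rot: [-3.141, -0.001, -0.492]
contact_force: [-0.0, 0.4, -1.1]
grip_width: 26.2
```

Request:
{"api": "carry_out", "payload": {"deltas": [[[0, 0, 0, 0], [0, 0, 0, 0], [0, 0, 0, 0], [0, 0, 0, 0]]], "fingers": 5}}

```text
time: 6.5
tool_pos: [562.5, -83.2, 289.0]
tcp_rot: [-3.141, -0.001, -0.492]
contact_force: [1.3, 0.8, 0.2]
grip_width: 9.6
```

```bash
cat > s.py <<'E'
from plant import bot
import numpy as np
o=bot.get_obs();print(round(o["time"],2),o["tool_pos"].round(2),np.degrees(o["tcp_rot"]).round(2),o["joint_positions"].round(3),"F",o["contact_force"].round(2),"M",o["moment"].round(3),o["grip_width"])
E
python3 s.py
```

```text
6.5 [562.49 -83.17 288.99] [-1.7996e+02 -5.0000e-02 -2.8200e+01] [-0.282  0.424  1.407  0.     1.309  1.781] F [1.27 0.77 0.2 ] M [ 0.159 -0.045 -0.012] 9.569324068909905
```

Request:
{"api": "carry_out", "payload": {"deltas": [[[0, 0, -0.07, -0.6], [0, 0, -0.2, -1.8], [0, 0, -0.33, -3], [0, 0, -0.47, -4.2], [0, 0, -0.6, -5.4], [0, 0, -0.73, -6.6], [0, 0, -0.87, -7.8], [0, 0, -1, -9], [0, 0, -1.13, -10.2], [0, 0, -1.27, -11.4], [0, 0, -1.4, -12.6], [0, 0, -1.53, -13.8], [0, 0, -1.67, -15], [0, 0, -1.8, -16.2], [0, 0, -1.93, -17.4], [0, 0, -2, -18], [0, 0, -2, -18]]]}}

```text
time: 8.2
tool_pos: [562.6, -82.7, 291.0]
tcp_rot: [3.141, -0.002, 1.079]
contact_force: [2.3, 3.2, 1.0]
grip_width: 9.2
```

```bash
python3 s.py
```

```text
8.2 [562.61 -82.69 290.99] [ 1.7996e+02 -1.0000e-01  6.1820e+01] [-0.281  0.423  1.404  0.002  1.314  0.21 ] F [2.31 3.18 0.96] M [ 0.631 -0.327 -0.087] 9.228402799946666
```

Request:
{"api": "carry_out", "payload": {"deltas": [[[0, 0, -0.07, -0.6], [0, 0, -0.2, -1.8], [0, 0, -0.33, -3], [0, 0, -0.47, -4.2], [0, 0, -0.6, -5.4], [0, 0, -0.73, -6.6], [0, 0, -0.87, -7.8], [0, 0, -1, -9], [0, 0, -1.13, -10.2], [0, 0, -1.27, -11.4], [0, 0, -1.4, -12.6], [0, 0, -1.53, -13.8], [0, 0, -1.67, -15], [0, 0, -1.8, -16.2], [0, 0, -1.93, -17.4], [0, 0, -2, -18], [0, 0, -2, -18]]]}}

```text
time: 9.9
tool_pos: [561.4, -83.2, 292.8]
tcp_rot: [-3.141, -0.002, 2.648]
contact_force: [-4.0, 0.8, 3.4]
grip_width: 9.8
```

```bash
python3 s.py;python3 look.py w3
```

```text
9.9 [561.43 -83.24 292.79] [-1.7996e+02 -1.1000e-01  1.5173e+02] [-0.282  0.421  1.401 -0.     1.321 -1.359] F [-3.97  0.83  3.42] M [ 0.359  0.705 -0.118] 9.846516376173671
9.9 [561.43 -83.24 292.79] [-1.7996e+02 -1.1000e-01  1.5173e+02] [-0.282  0.421  1.401 -0.     1.321 -1.359] [-3.97  0.83  3.42] [ 0.359  0.705 -0.118]
n 878 z [242.1 243.4 243.7] mean [553.3 -78.9 242.2] box [562.7 -84.1] [ 9.6 49.8] axis deg 151.5
```

Request:
{"api": "carry_out", "payload": {"deltas": [[[0, 0, -0.07, -0.6], [0, 0, -0.2, -1.8], [0, 0, -0.33, -3], [0, 0, -0.47, -4.2], [0, 0, -0.6, -5.4], [0, 0, -0.73, -6.6], [0, 0, -0.87, -7.8], [0, 0, -1, -9], [0, 0, -1.13, -10.2], [0, 0, -1.27, -11.4], [0, 0, -1.34, -12.1], [0, 0, -1.34, -12.1]]]}}

```text
time: 11.15
tool_pos: [561.4, -84.1, 294.1]
tcp_rot: [3.142, -0.003, -2.579]
contact_force: [-4.6, -2.5, 3.8]
grip_width: 9.6
```

Request:
{"api": "carry_out", "payload": {"deltas": [[[0, 0, 0, 0], [0, 0, 0, 0], [0, 0, 0, 0]]], "fingers": 22}}

```text
time: 11.45
tool_pos: [562.4, -83.4, 293.9]
tcp_rot: [-3.141, 0.0, -2.579]
contact_force: [0.8, 0.4, -0.5]
grip_width: 21.2
```

```bash
python3 look.py w4;python3 - <<'E'
from h import *
m=np.load("pics/w4.npz");d,K,T=m["d"],m["K"],m["T"];p=cv2.imread("pics/w4.png")
o,w=None,None
c=T@np.array([562,-83,240,1]);c=c[:3];r=np.arccos(c[2]/np.linalg.norm(c));q=c[:2]/np.hypot(*c[:2])*r*K[0,0]+K[:2,2];print(q)
x,y=q.astype(int);a=p[max(0,y-90):y+90,max(0,x-120):x+120];cv2.imwrite("pics/w4c.png",cv2.resize(a,None,fx=3,fy=3,interpolation=2))
E
```

```text
11.45 [562.4  -83.35 293.91] [-1.7999e+02  2.0000e-02 -1.4776e+02] [-0.282  0.421  1.398  0.     1.322 -2.415] [ 0.77  0.44 -0.47] [ 0.077  0.041 -0.024]
n 1045 z [243.  244.5 245. ] mean [552.3 -90.5 243.5] box [562.3 -84.5] [49.1  9.5] axis deg -147.9
[259.60371806 244.9879374 ]
```

View pics/w4c.png

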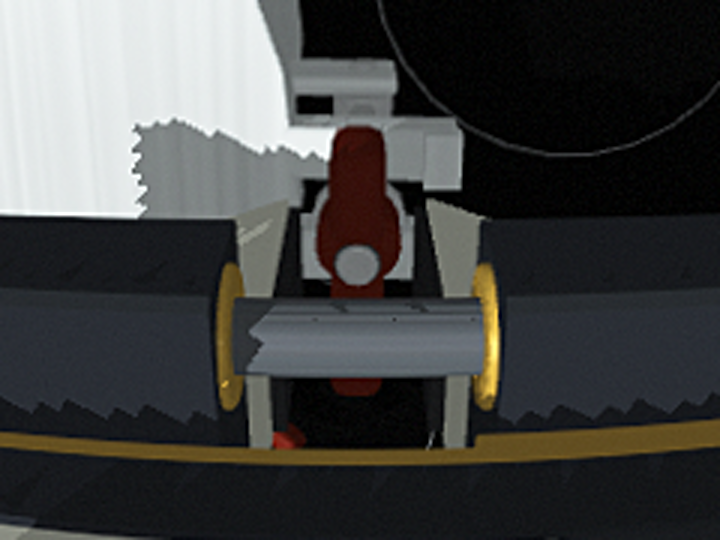

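Request:
{"api": "carry_out", "payload": {"deltas": [[[0, 1, 0, 0], [0, 2, 0, 0], [0, 3, 0, 0], [0, 4, 0, 0], [0, 5, 0, 0], [0, 6, 0, 0], [0, 7, 0, 0], [0, 8, 0, 0], [0, 8, 0, 0]]]}}

```text
time: 12.4
tool_pos: [557.9, -76.4, 294.1]
tcp_rot: [3.141, 0.0, -2.578]
contact_force: [-0.2, 0.3, -0.7]
grip_width: 22.0
```

```bash
python3 look.py w5
```

```text
12.4 [557.85 -76.42 294.07] [ 179.99    0.   -147.7 ] [-0.272  0.411  1.414  0.     1.317 -2.407] [-0.2   0.26 -0.67] [ 0.002  0.067 -0.024]
n 986 z [243.2 244.6 245.1] mean [550.6 -88.1 243.5] box [560.9 -81.8] [49.4  9.5] axis deg -148.1
```

Request:
{"api": "carry_out", "payload": {"deltas": [[[0, 0.7, 0, 0], [0, 1.4, 0, 0], [0, 2.1, 0, 0], [0, 2.8, 0, 0], [0, 2.8, 0, 0]]]}}

```text
time: 12.95
tool_pos: [556.4, -74.1, 294.1]
tcp_rot: [3.141, 0.0, -2.578]
contact_force: [0.1, -0.2, -0.4]
grip_width: 21.9
```

```bash
python3 s.py
```

```text
12.95 [556.37 -74.06 294.07] [ 1.7999e+02  1.0000e-02 -1.4770e+02] [-0.269  0.407  1.419  0.     1.315 -2.404] F [ 0.14 -0.22 -0.44] M [0.078 0.004 0.001] 21.928334223219704
```

Request:
{"api": "carry_out", "payload": {"deltas": [[[0, 0.7, 0, 0], [0, 1.4, 0, 0], [0, 2.1, 0, 0], [0, 2.8, 0, 0], [0, 2.8, 0, 0]]]}}

```text
time: 13.45
tool_pos: [554.9, -71.7, 294.0]
tcp_rot: [3.141, 0.0, -2.578]
contact_force: [0.1, 0.1, -0.0]
grip_width: 21.6
```

```bash
python3 s.py
```

```text
13.45 [554.87 -71.69 294.03] [ 179.99    0.   -147.7 ] [-0.266  0.404  1.424  0.     1.313 -2.4  ] F [ 0.06  0.09 -0.  ] M [0.116 0.021 0.062] 21.584763388992098
```

Request:
{"api": "carry_out", "payload": {"deltas": [[[0, 0.6, 0, 0], [0, 1.2, 0, 0], [0, 1.8, 0, 0], [0, 1.8, 0, 0]]]}}

```text
time: 13.85
tool_pos: [553.9, -70.2, 294.1]
tcp_rot: [3.141, 0.0, -2.578]
contact_force: [-0.3, 0.1, 0.1]
grip_width: 22.4
```

```bash
python3 look.py w6
```

```text
13.85 [553.92 -70.2  294.06] [ 179.99    0.   -147.7 ] [-0.263  0.402  1.428  0.     1.312 -2.398] [-0.25  0.09  0.07] [0.115 0.111 0.034]
n 932 z [242.9 244.3 244.8] mean [546.7 -81.3 243.2] box [556.7 -75.1] [49.8  9.5] axis deg -147.9
```

Request:
{"api": "carry_out", "payload": {"deltas": [[[0, 0.6, 0, 0], [0, 1.2, 0, 0], [0, 1.8, 0, 0], [0, 1.8, 0, 0]]]}}

```text
time: 14.3
tool_pos: [553.0, -68.7, 294.0]
tcp_rot: [3.141, 0.0, -2.578]
contact_force: [-0.0, 0.0, 0.1]
grip_width: 22.3
```

```bash
python3 s.py
```

```text
14.3 [552.96 -68.66 294.03] [ 179.99    0.   -147.7 ] [-0.261  0.4    1.431  0.     1.311 -2.396] F [-0.01  0.05  0.1 ] M [ 0.048  0.08  -0.059] 22.335517624368283
```

Request:
{"api": "carry_out", "payload": {"deltas": [[[0, 0.6, 0, 0], [0, 1.2, 0, 0], [0, 1.8, 0, 0], [0, 1.8, 0, 0]]]}}

```text
time: 14.7
tool_pos: [552.0, -67.1, 294.1]
tcp_rot: [3.141, 0.0, -2.578]
contact_force: [0.0, 0.5, 0.0]
grip_width: 21.7
```

```bash
python3 look.py w7
```

```text
14.7 [552.01 -67.13 294.05] [ 179.99    0.   -147.7 ] [-0.259  0.398  1.434  0.     1.31  -2.393] [0.04 0.47 0.04] [ 0.059  0.055 -0.034]
n 930 z [242.5 243.9 244.3] mean [544.1 -78.2 242.8] box [554.6 -71.6] [50.   9.6] axis deg -147.7
```

Request:
{"api": "carry_out", "payload": {"deltas": [[[0, 0.6, 0, 0], [0, 1.2, 0, 0], [0, 1.8, 0, 0], [0, 1.8, 0, 0]]]}}

```text
time: 15.15
tool_pos: [551.0, -65.6, 294.0]
tcp_rot: [3.141, 0.0, -2.578]
contact_force: [-0.5, 0.6, -1.1]
grip_width: 21.9
```

```bash
python3 s.py
```

```text
15.15 [551.05 -65.62 294.04] [ 179.99    0.   -147.7 ] [-0.257  0.396  1.437  0.     1.308 -2.391] F [-0.51  0.65 -1.12] M [ 0.087  0.017 -0.035] 21.881608650772588
```

Request:
{"api": "carry_out", "payload": {"deltas": [[[0, 0.5, 0, 0], [0, 1.0, 0, 0], [0, 1.5, 0, 0], [0, 1.5, 0, 0]]]}}

```text
time: 15.55
tool_pos: [550.3, -64.4, 294.0]
tcp_rot: [3.141, 0.0, -2.578]
contact_force: [0.3, -0.6, -0.0]
grip_width: 21.8
```

```bash
python3 look.py w8
```

```text
15.55 [550.25 -64.39 294.04] [ 179.99    0.   -147.7 ] [-0.255  0.394  1.44   0.     1.308 -2.389] [ 0.28 -0.62 -0.01] [ 0.071 -0.022 -0.024]
n 949 z [241.9 243.5 243.9] mean [541.9 -75.4 242.3] box [552.7 -68.7] [49.5 10.3] axis deg -147.6
```

Request:
{"api": "carry_out", "payload": {"deltas": [[[0, 0.5, 0, 0], [0, 1.0, 0, 0], [0, 1.5, 0, 0], [0, 1.5, 0, 0]]]}}

```text
time: 16.0
tool_pos: [549.4, -63.2, 294.0]
tcp_rot: [3.142, 0.0, -2.578]
contact_force: [-0.4, 0.2, 0.5]
grip_width: 21.9
```

```bash
python3 s.py
```

```text
16.0 [549.44 -63.15 294.04] [ 180.     0.  -147.7] [-0.253  0.392  1.443  0.     1.307 -2.388] F [-0.41  0.22  0.48] M [0.062 0.028 0.049] 21.869463704934066
```

Request:
{"api": "carry_out", "payload": {"deltas": [[[0, 0.5, 0, 0], [0, 1.0, 0, 0], [0, 1.5, 0, 0], [0, 1.5, 0, 0]]]}}

```text
time: 16.4
tool_pos: [548.6, -61.9, 294.1]
tcp_rot: [3.142, 0.0, -2.578]
contact_force: [0.1, 0.4, -0.0]
grip_width: 21.5
```

```bash
python3 look.py w9
```

```text
16.4 [548.65 -61.87 294.06] [ 180.     0.  -147.7] [-0.251  0.39   1.446  0.     1.306 -2.386] [ 0.06  0.44 -0.02] [0.025 0.042 0.003]
n 980 z [241.4 243.  243.4] mean [540.  -73.1 241.8] box [551.2 -66.3] [49.4 10.3] axis deg -147.7
```

Request:
{"api": "carry_out", "payload": {"deltas": [[[0, 0.5, 0, 0], [0, 1.0, 0, 0], [0, 1.5, 0, 0], [0, 1.5, 0, 0]]]}}

```text
time: 16.85
tool_pos: [547.8, -60.6, 294.1]
tcp_rot: [3.142, 0.0, -2.578]
contact_force: [0.2, -0.3, 0.0]
grip_width: 22.0
```

```bash
python3 s.py
```

```text
16.85 [547.85 -60.59 294.07] [ 1.800e+02  1.000e-02 -1.477e+02] [-0.249  0.389  1.448  0.     1.305 -2.384] F [ 0.17 -0.33  0.03] M [-0.003 -0.002  0.016] 22.024703627905787
```

Request:
{"api": "carry_out", "payload": {"deltas": [[[0, 0.5, 0, 0], [0, 1.0, 0, 0], [0, 1.5, 0, 0], [0, 1.5, 0, 0]]]}}

```text
time: 17.25
tool_pos: [547.0, -59.3, 294.1]
tcp_rot: [3.142, 0.0, -2.578]
contact_force: [0.4, -0.6, 1.1]
grip_width: 22.3
```

```bash
python3 s.py
```

```text
17.25 [547.03 -59.31 294.06] [ 180.      0.   -147.71] [-0.247  0.387  1.451  0.     1.304 -2.382] F [ 0.42 -0.55  1.06] M [-0.006  0.029  0.015] 22.27911836090502
```

Request:
{"api": "carry_out", "payload": {"deltas": [[[0, 0.5, 0, 0], [0, 1.0, 0, 0], [0, 1.5, 0, 0], [0, 1.5, 0, 0]]]}}

```text
time: 17.65
tool_pos: [546.2, -58.0, 294.0]
tcp_rot: [3.141, 0.0, -2.578]
contact_force: [-0.4, -0.7, -1.1]
grip_width: 22.1
```

```bash
python3 look.py w10
```

```text
17.65 [546.24 -58.03 294.03] [ 179.99    0.   -147.71] [-0.245  0.385  1.454  0.     1.303 -2.38 ] [-0.41 -0.71 -1.11] [-0.029  0.015 -0.071]
n 988 z [240.3 242.2 242.7] mean [536.9 -69.6 240.9] box [548.7 -62.4] [49.2 10.4] axis deg -147.5
```

Request:
{"api": "carry_out", "payload": {"deltas": [[[0, 0.6, 0, 0], [0, 1.2, 0, 0], [0, 1.8, 0, 0], [0, 2.4, 0, 0], [0, 2.4, 0, 0]]]}}

```text
time: 18.2
tool_pos: [544.9, -56.0, 294.1]
tcp_rot: [3.141, 0.0, -2.578]
contact_force: [1.3, -0.3, 0.1]
grip_width: 22.3
```

```bash
python3 s.py
```

```text
18.2 [544.95 -55.98 294.06] [ 179.99    0.   -147.7 ] [-0.242  0.383  1.458  0.     1.301 -2.377] F [ 1.29 -0.26  0.06] M [ 0.037 -0.043  0.003] 22.271851578335408
```

Request:
{"api": "carry_out", "payload": {"deltas": [[[0, 0.6, 0, 0], [0, 1.2, 0, 0], [0, 1.8, 0, 0], [0, 2.4, 0, 0], [0, 2.4, 0, 0]]]}}

```text
time: 18.7
tool_pos: [543.6, -53.9, 294.1]
tcp_rot: [3.141, 0.0, -2.578]
contact_force: [0.7, -0.2, -0.4]
grip_width: 22.4
```

```bash
python3 look.py w11
```

```text
18.7 [543.65 -53.93 294.05] [ 179.99    0.   -147.7 ] [-0.239  0.38   1.462  0.     1.3   -2.374] [ 0.68 -0.18 -0.45] [ 0.002 -0.026 -0.013]
n 993 z [238.8 241.  241.5] mean [533.6 -65.8 239.6] box [546.1 -58.3] [49.  10.5] axis deg -147.1
```

Request:
{"api": "carry_out", "payload": {"deltas": [[[0, 0.8, 0, 0], [0, 1.6, 0, 0], [0, 2.4, 0, 0], [0, 3.2, 0, 0], [0, 4, 0, 0], [0, 4, 0, 0]]]}}

```text
time: 19.35
tool_pos: [541.5, -50.5, 294.1]
tcp_rot: [3.141, 0.0, -2.578]
contact_force: [0.2, -0.2, -0.7]
grip_width: 22.0
```

```bash
python3 s.py
```

```text
19.35 [541.48 -50.49 294.06] [ 179.98    0.   -147.7 ] [-0.234  0.375  1.469  0.     1.298 -2.369] F [ 0.17 -0.18 -0.74] M [0.068 0.078 0.029] 21.986365340429483
```

Request:
{"api": "carry_out", "payload": {"deltas": [[[0, 1, 0, 0], [0, 2, 0, 0], [0, 3, 0, 0], [0, 4, 0, 0], [0, 5, 0, 0], [0, 6, 0, 0], [0, 7, 0, 0], [0, 7, 0, 0]]]}}

```text
time: 20.15
tool_pos: [537.8, -44.6, 294.1]
tcp_rot: [3.141, 0.0, -2.578]
contact_force: [0.0, 0.4, 0.2]
grip_width: 21.9
```

```bash
python3 look.py w12; python3 - <<'E'
import cv2
p=cv2.imread("pics/w12.png")[110:320,130:400];cv2.imwrite("pics/w12c.png",cv2.resize(p,None,fx=2.5,fy=2.5,interpolation=2))
E
```

```text
20.15 [537.75 -44.62 294.05] [ 179.99    0.   -147.7 ] [-0.225  0.367  1.481  0.     1.293 -2.359] [0.02 0.37 0.18] [ 0.079  0.063 -0.033]
n 1449 z [226.4 233.4 234.1] mean [528.3 -48.6 228.9] box [532.  -45.7] [38.5 14.5] axis deg -152.6
```

View pics/w12c.png

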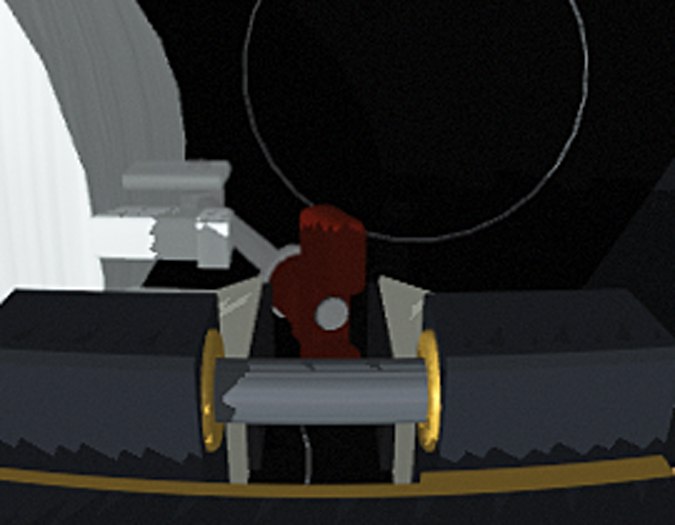

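The nut (crop ~(330,290)) is well clear of the lug's lip and rests on the outer pad. I'll raise the tool to release it.

Request:
{"api": "carry_out", "payload": {"deltas": [[[0, 0, -3, 0], [0, 0, -8, 0], [0, 0, -15, 0], [0, 0, -25, 0], [0, 0, -40, 0], [0, 0, -60, 0], [0, 0, -80, 0], [0, 0, -100, 0], [0, 0, -115, 0], [0, 0, -120, 0], [0, 0, -120, 0], [0, 0, -120, 0], [0, 0, -120, 0], [0, 0, -120, 0]]]}}

```text
time: 21.6
tool_pos: [537.7, -44.7, 413.3]
tcp_rot: [3.141, -0.001, -2.578]
contact_force: [0.9, -0.1, -0.1]
grip_width: 21.9
```

```bash
python3 s.py; python3 - <<'E'
from h import *
out=[]
for n,c in(("scene",(180,200)),("side",(305,220))):
    p,d=bot.capture(n);cv2.imwrite(f"pics/{n}2.png",p)
    a=p[c[1]-85:c[1]+85,c[0]-85:c[0]+85];out.append(cv2.resize(a,(400,400),interpolation=2))
    W=cloud(n,p,d);r=red(p)&(d>0);k,lab,st,ce=cv2.connectedComponentsWithStats(r.astype(np.uint8))
    for i in range(1,k):
        q=np.median(W[lab==i],0)
        if st[i,4]>8 and np.hypot(*(q[:2]-[641,-208]))<260: print(n,ce[i].round(1),st[i,4],q.round(1))
cv2.imwrite("pics/fin.png",np.hstack(out))
E
```

```text
21.6 [537.71 -44.75 413.33] [ 1.7994e+02 -5.0000e-02 -1.4771e+02] [-0.225  0.309  1.242  0.     1.591 -2.36 ] F [ 0.88 -0.1  -0.06] M [ 0.11  -0.016 -0.008] 21.924384645267462
scene [168.1 176.2] 191 [ 640.6 -200.4  255.1]
scene [210.  161.8] 20 [ 424.2 -208.    45.7]
scene [239.7 210.4] 58 [539.9 -29.   35.7]
scene [109.  218.3] 21 [ 762.3 -379.3   42. ]
scene [169.8 243.8] 163 [ 777.9 -123.   145.3]
scene [211.4 263. ] 21 [740.4 -14.5  44.4]
scene [140.4 265.7] 99 [ 845.5 -201.    37.2]
side [313. 189.] 79 [ 631.8 -212.1  257.7]
side [256.8 226. ] 22 [519.5 -44.3  41.8]
side [289.7 242.8] 104 [ 501.2 -298.   147.2]
side [258.1 261.3] 96 [ 436.4 -217.1   38.1]
side [366.8 263.4] 79 [ 743.5 -385.3   38.4]
side [315.  283.9] 99 [ 542.1 -391.3   38.8]
```

View pics/fin.png

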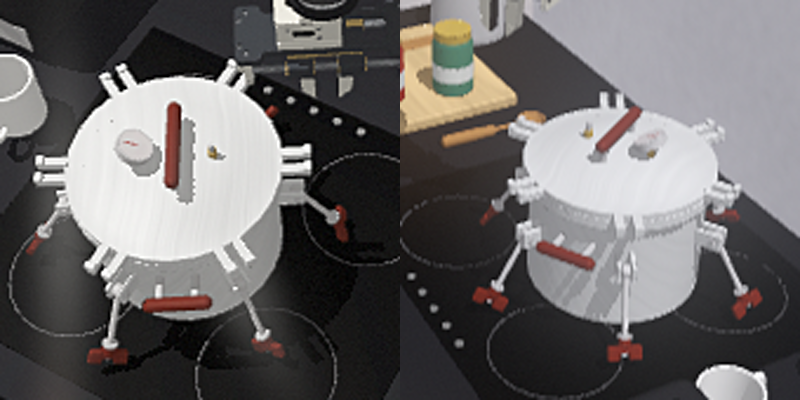

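The bolt now hangs like the others, with its nut on (left crop at (340,222)). The lid and the other five nuts read as before. The arm is clear, so I'll hand in.

```bash
python3 -c "
from plant import bot
print(bot.close_job())"
```

```text
the job is handed in; nothing more can be done
None
```

The last clamp is undone and its bolt hangs down like the other five, with the nut still on it. I handed the job in at about 21.7 s; no verdict was reported.

- **Nut:** I backed it off about 240° in one grip, which should climb about 5.3 mm. Depth readings showed about 5.1 mm.
- **Feeling for the lip:** With the jaws open about 22 mm, I pushed the nut outward from the inside in small steps. Readings after each step stayed around 1 N or less, peaking at about 1.3 N (mostly noise), all the way past the lip, so it never caught.
- **Release:** The bolt tipped over and rested on the outer finger. I raised the gripper, and it fell outward to its hanging position.
- **Last checks:** The freed nut hangs at 36–42 mm height, level with the others. The five other nuts and the lid handle read within about 3 mm of before. The gripper was about 120 mm above where it let go, touching nothing.
- **Not measured:** I never measured the nut's exact height above its seat; I estimated about 6.2 mm. Even starting a quarter turn slack it would reach only 7.3 mm, short of the 8 mm at which it runs off. I did not re-measure the jars, weight, flask, mug and spoon, but nothing was moved near them.

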